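# Switch on the fume extractor under its red guard

## Task

Switch on the studio's fume extractor: with a fingertip lift the red hinged guard by its lip, push the toggle beneath it all the way over towards the guard's hinge, then take the finger out and let the guard drop fully shut over it. Leave the yellow guard and its switch alone, and do not pick up or push aside any of the loose things on the desk.

Things in the scene. Friction and masses are not known exactly. Their poses are not given: they have to be found in the camera images.
- red_box: grey box with a RED hinged guard, fixed to the desk: 84 (x) x 84 (y) x 45 (z) mm, flanges 108 wide. Origin: centre of its underside; x from its front (lip side) to its back (hinge side, cable gland), z up. Deck on top at z = 45 mm. Guard hinge line along y at x = +8, z = 52; toggle pivot at x = -14, y = 0, z = 45. Free space under the lip in front of the box, down to the desk
- red_guard (a joint): opening of the red guard, rad: 0 shut, 1.3 fully lifted; its front rises. An inverted box open below, walls 3 mm, 64 mm wide (y), from the hinge to 43 mm in front of it, top 28 mm above the hinge line. When nothing holds it up it falls shut by itself (weight and a light spring, under 1 N at the lip)
- red_lip (a point): middle of the front edge of the red guard's lip; when shut at x = -58, y = 0, z = 65 mm in the box frame. The lip, 64 mm wide, 28 long, 3 thick, starts at the foot of the guard's front wall (x = -33, z = 52) and flares forward and up at 0.5 rad, 16 mm beyond the box's front face (x = -42)
- red_toggle (a joint): toggle under the red guard, rad: 0 = off, leaning 0.35 rad to the front (lip side); 0.7 = on, leaning 0.35 rad to the back (hinge side), against its stop. It stays where it is left; about 3 to 4 N at mid height moves it. A white paddle 22 mm wide (y), 8 thick, 25 tall from its pivot
- red_toggle_tip (a point): top of the red-guarded toggle, 25 mm from its pivot
- yellow_box: the same switch box with a YELLOW guard, to be left alone; same sizes and frame as the red one
- yellow_guard (a joint): opening of the yellow guard, rad, 0 shut
- yellow_toggle (a joint): toggle under the yellow guard, rad, 0 off
- jar: loose bystander: small black paint jar, 55 mm across, 54 tall; origin at the centre of its underside
- eraser: loose bystander: blue and white eraser, 21x45x13 mm; origin at the centre of its underside
- orange_tube: loose bystander: squeezed paint tube with an orange band, 34x134x22 mm; origin at the centre of its underside
- teal_tube: loose bystander: squeezed paint tube with a teal end, 34x146x22 mm; origin at the centre of its underside
- tape: loose bystander: roll of masking tape lying flat, 112 mm across, 24 tall; origin at the centre of its underside
- bottle: loose bystander: white plastic bottle lying on its side, 40x123x40 mm; origin at the centre of its underside

How it is judged:
On the way, in this order (a step that is already met when the one before it is completed fails the run):
1. the red guard is lifted by more than 0.2 rad (value of joint red_guard above 0.2 rad), for 0.1 s.
2. the toggle under the red guard is pushed over to on (above 0.58 of 0.7 rad) (value of joint red_toggle above 0.58 rad), for 0.1 s.
At the end, for the whole second after the job is handed in: The red guard is shut (below 0.06 rad), the toggle under it is on (above 0.58 of 0.7 rad), the yellow guard is shut (below 0.06 rad) with its toggle off (below 0.1 rad), and every loose thing is within 25 mm of where it stood (value of joint each of red_guard, yellow_guard below 0.06 rad and value of joint red_toggle above 0.58 rad and value of joint yellow_toggle below 0.1 rad and distance of each of jar, eraser, orange_tube, teal_tube, tape, bottle from where it was at the start of the episode below 0.025 m); the robot touches nothing.
It fails at once if the yellow guard is lifted (above 0.12 rad) (value of joint yellow_guard above 0.12 rad).
It fails at once if a loose thing is picked up or pushed aside (moved 25 mm or more) (distance of any of jar, eraser, orange_tube, teal_tube, tape, bottle from where it was at the start of the episode above 0.025 m).
It also fails if it takes over 35 s, if anything falls off the work surface, if the arm or the gripper's body presses on something with over 40 N, if the wrist force passes 120 N, or if a joint passes its speed limit or range.

## Robot

A 6-joint arm with a two-finger parallel gripper is mounted at the origin on a cart in front of the work surface, level with it; the furniture and walls round the work are solid. World frame = base frame: x ahead of the robot, y to its left, z up, the work surface at z = 0. Lengths are in m, angles in rad, forces in N, time in s.
With the tool pointing down it reaches from about 0.3 to 0.75 m from the base axis. Payload 8.5 kg.
Tool frame: the origin (TCP) lies midway between the tips of the shut fingers; the grasp point (between the pads) lies 19 mm behind it; z points along the fingers, y is the direction in which the jaws open and shut (so a half turn about z gives the same grasp; the last joint's range is limited). The gripper opens to 88 mm and grips with 3 to 60 N. Pads are 18 mm wide; open, the fingers measure 123 mm over their backs; the gripper's body (75 mm by 187 mm) begins 45 mm behind the grasp point.
Start: joints at [1.114, 0.381, 1.297, -0, 1.464, -0.215], TCP at [0.132, 0.534, 0.239] pointing down, gripper open.
Joint ranges: [-3.11, 3.11], [-0.89, 2.33], [0.22, 2.48], [-1.42, 4.56], [0.17, 2.85], [-2.88, 2.88]. Speed limits (rad/s): [2.39, 2.39, 3.14, 3.14, 3.14, 3.14].

## Interface

Orientations are given as a rotation vector (axis times angle).
In Python, from plant import manip gives the robot as it stands.
- The arm moves only by the tool jog_arm, never from a script. Its argument "deltas" is a list of rows, each a list of 7 numbers: the shift along the tool's x, y, z in m, then the turn, a rotation vector about the tool's x, y, z in degrees, then the finger opening in m, from 0 to 0.0881. In form: [[dx, dy, dz, ax, ay, az, hand], ...]. A call has 1 to 10 rows; each row shifts and turns the pose as measured when the row begins, along the tool's axes as they then stand; what a row does not reach is not made up. A row lasts 1/10 s, in which the tool goes at most 50 mm and 8.59 degrees, less where a joint would pass 70% of its speed; a pose out of reach is approached as far as the arm can. A call with a gripper value outside its range is refused whole. The fingers move at their own pace and stop on an object; "newtons" is the grip in N (left out, the last holds). Time passes only in rows, so rows that do not move let the fingers close. It gives the time, the measured TCP pose, the force and the opening at its end, in the units of the state.
- manip.get_obs(): the state, without advancing time (a new reading comes with each control period).
- manip.read_camera(name): name is "scene" or "top"; returns (picture, depth): 420x560x3 uint8, red, green, blue; 420x560 float32, m along the optical axis (not along the pixel's ray), 0 where there is no reading.
- manip.camera_model(name): a dict with "intrinsics" (3x3 intrinsics, pixels), "xyz" and "orientation" of the camera in the world. Camera axes: x right, y down, z forward; pixel columns grow to the right and rows downward; lengths in m; the calibration is good to about 2 mm. A picture is of the moment at which its call begins. camera_model takes no time and is no camera call.
- manip.close_job(): hands the job in, once; it reports no verdict.
The state is a dict: "time": time; "joint_pos": joint angles; "joint_velocities": joint speeds; "joint_torque": joint torques, N m; "eef_pos": TCP position; "eef_rot": TCP orientation; "contact_force": force on the tool from outside, world axes, zero at the start; "wrist_torque": the same for the moment, N m; "width": finger opening in m.
Only numpy, scipy, OpenCV 4.12 (cv2) and the standard library are available. Lean on these libraries where they do the work, as an engineer would, in place of code of your own. Each camera call takes 0.05 s, during which the arm holds its last target.

## Working session

There is one attempt and no reset: what is moved stays moved. The work goes in short steps, Python scripts to look and compute and a tool call to move; the robot and the scene stay as the last step left them, time stands still between calls to the robot, and variables do not carry over. Pictures are saved under pics/ and viewed, and the job is handed in when it is done.

Besides the shell and the picture viewer there is one more tool, called after "Emit:" by a JSON object that holds its "api" and its "payload". jog_arm: Moves the arm, as the interface text tells. Its arguments: {"type":"object","properties":{"deltas":{"type":"array","items":{"type":"array","items":{"type":"number"}}},"newtons":{"type":"number"}},"required":["deltas"]}

```bash
ls; mkdir -p pics
python3 - <<'E'
from plant import manip
import cv2,numpy as np
print(manip.get_obs())
for n in("scene","top"):
    p,d=manip.read_camera(n); cv2.imwrite(f"pics/{n}0.png",p[:,:,::-1]); np.save(f"pics/{n}0.npy",d)
    print(manip.camera_model(n))
E
```

```text
pics
{'time': 0.0, 'joint_pos': array([ 1.11371698e+00,  3.81198734e-01,  1.29826001e+00,  1.82480189e-06,
        1.46361751e+00, -2.15299417e-01]), 'joint_velocities': array([ 0.00076584,  0.00086535, -0.00040782, -0.00038823,  0.00052434,
        0.00040905]), 'joint_torque': array([ 2.00000122e-04, -4.37937820e+01, -2.24558437e+01,  7.13564479e-02,
        3.52505408e-02, -1.20776022e-04]), 'eef_pos': array([0.13155922, 0.53373881, 0.23813656]), 'eef_rot': array([-3.78803621e-01, -3.11817602e+00,  2.19868947e-03]), 'contact_force': array([ 0.03465889, -0.09090589,  0.3164449 ]), 'wrist_torque': array([-0.01310571,  0.01222917, -0.04618712]), 'width': 0.08831645122784604}
{'intrinsics': array([[379.02186255,   0.        , 276.60019616],
       [  0.        , 379.02186255, 210.15294673],
       [  0.        ,   0.        ,   1.        ]]), 'xyz': array([ 0.1162017 , -0.72591323,  0.98924524]), 'orientation': array([-2.34629057,  0.60320408, -0.24063969])}
{'intrinsics': array([[432.50441801,   0.        , 278.82977297],
       [  0.        , 432.50441801, 206.34177047],
       [  0.        ,   0.        ,   1.        ]]), 'xyz': array([ 0.38932851, -0.02127212,  1.20236019]), 'orientation': array([-2.16070369,  2.14366849, -0.08621711])}
```

View pics/scene0.png

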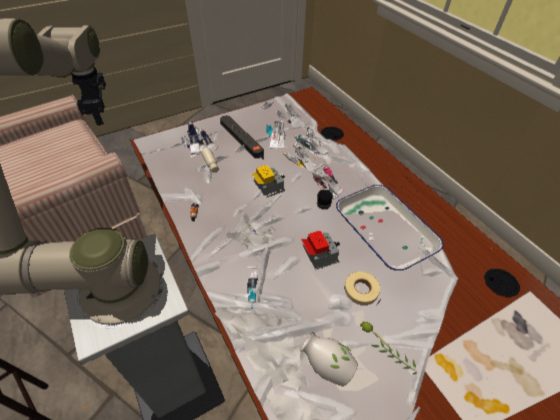

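View pics/top0.png

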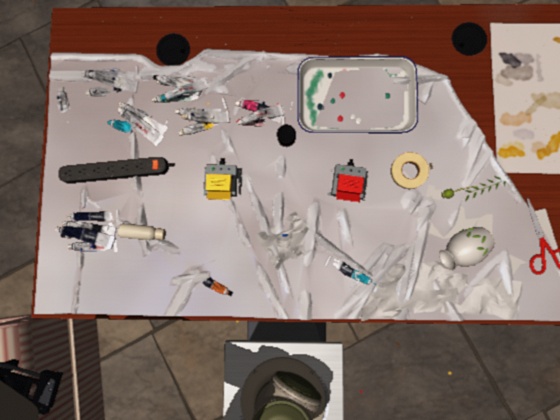

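The top view shows the red box at about (350,182) with its lip facing the robot. The yellow box is at (222,180), the tape at (410,170), the jar at (287,134) and the teal tube at (350,270). Next I'll measure the red box.

```bash
cat > h.py <<'E'
import numpy as np,cv2
from scipy.spatial.transform import Rotation as R
from plant import manip
def cloud(n,d):
    c=manip.camera_model(n);K=c["intrinsics"]
    v,u=np.mgrid[:d.shape[0],:d.shape[1]]
    p=np.stack([(u-K[0,2])/K[0,0]*d,(v-K[1,2])/K[1,1]*d,d],-1)
    return p@R.from_rotvec(c["orientation"]).as_matrix().T+c["xyz"]
E
python3 - <<'E'
from h import *
for n,(x,y,w,h) in {"top":(315,145,75,70),"scene":(290,220,65,55)}.items():
    im=cv2.imread(f"pics/{n}0.png"); c=im[y:y+h,x:x+w]
    cv2.imwrite(f"pics/{n}0c.png",cv2.resize(c,None,fx=8,fy=8,interpolation=cv2.INTER_CUBIC))
    P=cloud(n,np.load(f"pics/{n}0.npy"))
    hsv=cv2.cvtColor(im,cv2.COLOR_BGR2HSV)
    m=np.zeros(im.shape[:2],bool); m[y:y+h,x:x+w]=True
    m&=((hsv[...,0]<8)|(hsv[...,0]>172))&(hsv[...,1]>150)
    q=P[m]; print(n,m.sum(),q.min(0),q.max(0))
    t=q[(q[:,2]>.074)]; r=cv2.minAreaRect((t[:,:2]*1000).astype(np.float32)); print("top",t.mean(0),r)
    r=cv2.minAreaRect((q[:,:2]*1000).astype(np.float32)); print("all red",r)
    P2=P[y:y+h,x:x+w].reshape(-1,3); b=P2[(P2[:,2]>.015)]
    print("box all",b.min(0),b.max(0),cv2.minAreaRect((b[:,:2]*1000).astype(np.float32)))
    print("desk z",np.median(P2[P2[:,2]<.01][:,2]))
E
```

```text
top 616 [ 0.38932851 -0.21430326  0.04093249] [ 0.60426546 -0.02127212  1.20236019]
top [ 0.57188629 -0.1731594   0.0843239 ] ((485.03985595703125, -121.10296630859375), (73.12464904785156, 266.7586669921875), 59.12263870239258)
all red ((485.0013427734375, -125.25267028808594), (81.28907775878906, 270.6529235839844), 59.33461380004883)
box all [ 0.38932851 -0.22023422  0.015147  ] [ 0.64944617 -0.02127212  1.20236019] ((504.1814880371094, -133.99673461914062), (103.78620147705078, 306.8435363769531), 63.105079650878906)
desk z 0.00536250504221325
scene 448 [ 0.1162017  -0.72591323  0.04403215] [ 0.61205168 -0.14058837  0.98924524]
top [ 0.56634021 -0.18233257  0.08643019] ((366.53863525390625, -446.8008117675781), (747.434814453125, 60.253997802734375), 52.719852447509766)
all red ((370.44158935546875, -441.3419189453125), (758.9375610351562, 80.55169677734375), 54.28050994873047)
box all [ 0.1162017  -0.72591323  0.01523301] [ 0.72651181 -0.12719995  0.98924524] ((416.244873046875, -425.71636962890625), (838.4593505859375, 188.71749877929688), 53.99623489379883)
desk z 0.0029233968030147883
```

```bash
sleep 0
```

```text
(no output)
```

View pics/top0c.png

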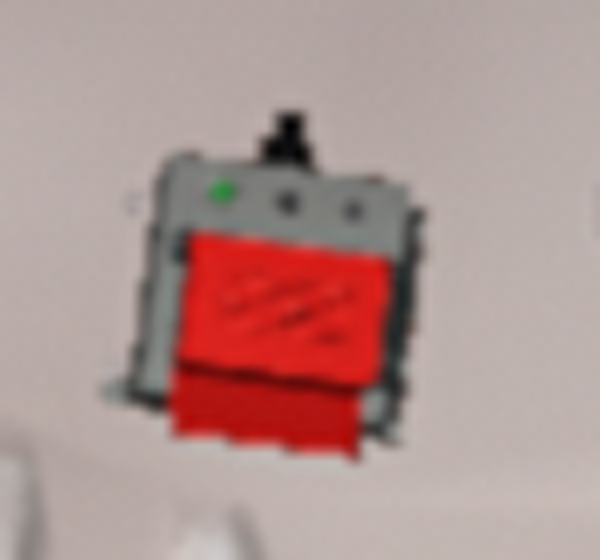

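View pics/scene0c.png

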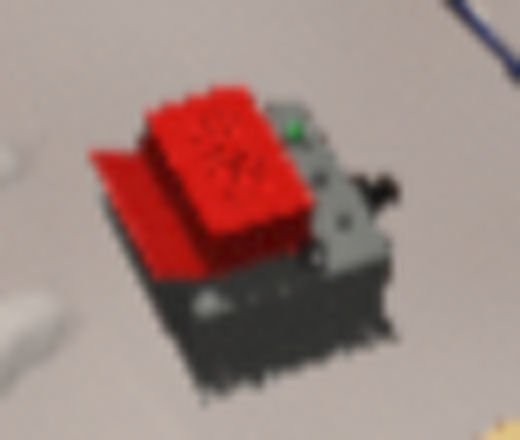

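```bash
cat >> h.py <<'E'
def proj(n,X):
    c=manip.camera_model(n);K=c["intrinsics"]
    q=(np.asarray(X)-c["xyz"])@R.from_rotvec(c["orientation"]).as_matrix()
    return q[:,:2]/q[:,2:]*K[0,0]+K[:2,2]
def boxT(p): return R.from_euler("z",p[2]).as_matrix(),np.array([p[0],p[1],0])
E
python3 - <<'E'
from h import *
from scipy.optimize import least_squares
L=[-.058,.032,.065];Rr=[-.058,-.032,.065]
GBL=[.008,.032,.080];GBR=[.008,-.032,.080];GFL=[-.035,.032,.080];GFR=[-.035,-.032,.080]
DBL=[.042,.042,.045];DBR=[.042,-.042,.045]
k={"top":([L,Rr,GBL,GBR,GFL,GFR,DBL,DBR],[(172,435),(358,458),(190,234),(392,262),(180,362),(375,385),(172,156),(412,185)],(315,145)),
"scene":([L,Rr,GFL,GBL,GBR,GFR,DBR],[(92,150),(155,277),(148,112),(242,88),(312,205),(213,238),(390,240)],(290,220))}
def f(p,ns):
    A,t=boxT(p);o=[]
    for n in ns:
        X,u,off=k[n]
        uv=np.array(u)/8-.5+.0625+off
        o.append((proj(n,np.array(X)@A.T+t)-uv).ravel())
    return np.concatenate(o)
for ns in (["top"],["scene"],["top","scene"]):
    s=least_squares(f,[.56,-.17,-.1],args=(ns,));print(ns,s.x);print(s.fun.reshape(-1,2).round(1).tolist())
for n,(x,y,w,h) in {"top":(315,145,75,70),"scene":(290,220,65,55)}.items():
    im=cv2.imread(f"pics/{n}0.png"); d=np.load(f"pics/{n}0.npy");P=cloud(n,d)
    hsv=cv2.cvtColor(im,cv2.COLOR_BGR2HSV)
    m=np.zeros(im.shape[:2],bool); m[y:y+h,x:x+w]=True
    m&=((hsv[...,0]<8)|(hsv[...,0]>172))&(hsv[...,1]>150)&(d>0)
    A,t=boxT(s.x); q=(P[m]-t)@A; g=q[q[:,2]>.074]
    print(n,(np.percentile(q,[1,50,99],axis=0)*1000).round(1).tolist(),(np.percentile(g,[1,50,99],axis=0)*1000).round(1).tolist())
# neighbours top heights
d=np.load("pics/top0.npy");P=cloud("top",d)
for nm,(u0,v0,u1,v1) in dict(tape=(388,150,435,190),jar=(272,122,300,148),teal=(320,255,385,285),orange=(195,275,240,300),yellow=(200,155,245,202)).items():
    q=P[v0:v1,u0:u1].reshape(-1,3);q=q[(q[:,2]>.015)&(q[:,2]<.3)]; print(nm,q.min(0).round(3),q.max(0).round(3))
E
```

```text
['top'] [ 0.58632771 -0.17669938 -0.12427623]
[[-0.6, 0.3], [0.3, 0.6], [0.7, -0.0], [-0.2, -0.4], [0.0, 0.1], [0.1, 0.4], [-0.6, -0.6], [0.3, -0.4]]
['scene'] [ 0.58494196 -0.17718197 -0.12776735]
[[-1.0, 0.2], [-0.1, 0.2], [-0.9, -0.2], [0.0, -1.2], [0.7, -0.3], [0.1, -0.2], [1.1, 1.4]]
['top', 'scene'] [ 0.58584414 -0.17678605 -0.12584044]
[[-0.6, 0.5], [0.3, 0.8], [0.8, 0.2], [-0.1, -0.2], [0.0, 0.2], [0.1, 0.6], [-0.6, -0.5], [0.4, -0.2], [-0.8, 0.0], [0.1, 0.0], [-0.7, -0.4], [0.2, -1.4], [0.9, -0.5], [0.3, -0.4], [1.3, 1.1]]
top [[-53.9, -36.9, 46.4], [-22.9, 0.4, 80.2], [8.1, 32.9, 86.3]] [[-34.7, -29.8, 75.9], [-13.7, 1.4, 81.5], [8.0, 32.6, 86.7]]
scene [[-57.7, -34.2, 52.9], [-26.0, -7.8, 76.8], [6.1, 30.6, 82.9]] [[-36.1, -33.9, 75.2], [-16.0, -2.8, 79.3], [5.8, 31.0, 83.3]]
tape [ 0.569 -0.406  0.015] [ 0.671 -0.295  0.033]
jar [ 0.687 -0.041  0.015] [0.75  0.022 0.061]
teal [ 0.31  -0.273  0.015] [ 0.388 -0.159  0.027]
orange [0.276 0.138 0.015] [0.326 0.24  0.025]
yellow [0.531 0.131 0.015] [0.652 0.217 0.088]
```

Box pose: about (0.586, -0.177) with yaw -0.126 rad. The two cameras agree to within 1.5 mm, and the red top comes out at z≈80 mm as it should. I'll write a planner for the relative moves.

```bash
cat >> h.py <<'E'
BOX=[.5858,-.1768,-.1258]
def b2w(p): A,t=boxT(BOX); return A@np.array(p)+t
def w2b(p): A,t=boxT(BOX); return A.T@(np.array(p)-t)
def ori(yaw,a):  # a = tilt of finger below horizontal
    z=np.array([np.cos(a),0,-np.sin(a)]);y=np.array([0,1.,0]);x=np.cross(y,z)
    return R.from_euler("z",yaw)*R.from_matrix(np.stack([x,y,z],1))
def status():
    o=manip.get_obs();r=R.from_rotvec(o["eef_rot"]);z=r.as_matrix()[:,2];y=r.as_matrix()[:,1]
    print("t",o["time"],"box mm",(w2b(o["eef_pos"])*1000).round(1),"tilt",np.degrees(np.arcsin(-z[2])).round(1),"yaw",np.arctan2(-y[0],y[1]).round(3),"F",o["contact_force"].round(1),"q",o["joint_pos"].round(2),"w",round(o["width"],3))
    return o,r
def plan(pb,yaw,a_deg,N):
    o,r=status();g=ori(yaw,np.radians(a_deg));p0=np.array(o["eef_pos"]);p1=b2w(pb)
    w=(r.inv()*g).as_rotvec()
    for i in range(N):
        ri=r*R.from_rotvec(w*i/N)
        d=ri.inv().apply((p1-p0)/N)
        print([*d.round(4).tolist(),*np.degrees(w/N).round(2).tolist(),0.0])
E
python3 - <<'E'
from h import *
plan([-.14,0,.25],-.126,90,20)
E
```

```text
t 0.1 box mm [-539.8  648.   238.2] tilt 89.9 yaw -0.242 F [-0.4 -1.   0.4] q [ 1.11  0.38  1.3   0.    1.46 -0.22] w 0.088
[-0.0236, -0.0299, -0.0006, -0.0, -0.0, -0.33, 0.0]
[-0.0234, -0.03, -0.0006, -0.0, -0.0, -0.33, 0.0]
[-0.0233, -0.0301, -0.0006, -0.0, -0.0, -0.33, 0.0]
[-0.0231, -0.0303, -0.0006, -0.0, -0.0, -0.33, 0.0]
[-0.0229, -0.0304, -0.0006, -0.0, -0.0, -0.33, 0.0]
[-0.0227, -0.0305, -0.0006, -0.0, -0.0, -0.33, 0.0]
[-0.0226, -0.0307, -0.0006, -0.0, -0.0, -0.33, 0.0]
[-0.0224, -0.0308, -0.0006, -0.0, -0.0, -0.33, 0.0]
[-0.0222, -0.0309, -0.0006, -0.0, -0.0, -0.33, 0.0]
[-0.022, -0.0311, -0.0006, -0.0, -0.0, -0.33, 0.0]
[-0.0218, -0.0312, -0.0006, -0.0, -0.0, -0.33, 0.0]
[-0.0217, -0.0313, -0.0006, -0.0, -0.0, -0.33, 0.0]
[-0.0215, -0.0314, -0.0006, -0.0, -0.0, -0.33, 0.0]
[-0.0213, -0.0316, -0.0006, -0.0, -0.0, -0.33, 0.0]
[-0.0211, -0.0317, -0.0006, -0.0, -0.0, -0.33, 0.0]
[-0.0209, -0.0318, -0.0006, -0.0, -0.0, -0.33, 0.0]
[-0.0207, -0.0319, -0.0006, -0.0, -0.0, -0.33, 0.0]
[-0.0206, -0.032, -0.0006, -0.0, -0.0, -0.33, 0.0]
[-0.0204, -0.0322, -0.0006, -0.0, -0.0, -0.33, 0.0]
[-0.0202, -0.0323, -0.0006, -0.0, -0.0, -0.33, 0.0]
```

Emit:
{"api": "jog_arm", "payload": {"deltas": [[-0.023,-0.03,-0.001,0,0,-0.3,0],[-0.023,-0.03,-0.001,0,0,-0.3,0],[-0.023,-0.03,-0.001,0,0,-0.3,0],[-0.023,-0.03,-0.001,0,0,-0.3,0],[-0.023,-0.03,-0.001,0,0,-0.3,0],[-0.023,-0.03,-0.001,0,0,-0.3,0],[-0.022,-0.031,-0.001,0,0,-0.3,0],[-0.022,-0.031,-0.001,0,0,-0.3,0],[-0.022,-0.031,-0.001,0,0,-0.3,0],[-0.022,-0.031,-0.001,0,0,-0.3,0]]}}

```text
time: 1.1
eef_pos: [0.2888, 0.1779, 0.246]
eef_rot: [-0.28, -3.126, 0.008]
contact_force: [1.1, -0.3, -0.3]
width: 0.0102
```

Emit:
{"api": "jog_arm", "payload": {"deltas": [[-0.022,-0.031,-0.001,0,0,-0.3,0],[-0.022,-0.031,-0.001,0,0,-0.3,0],[-0.022,-0.031,-0.001,0,0,-0.3,0],[-0.021,-0.031,-0.001,0,0,-0.3,0],[-0.021,-0.031,-0.001,0,0,-0.3,0],[-0.021,-0.032,-0.001,0,0,-0.3,0],[-0.021,-0.032,-0.001,0,0,-0.3,0],[-0.021,-0.032,-0.001,0,0,-0.3,0],[-0.02,-0.032,-0.001,0,0,-0.3,0],[-0.02,-0.032,-0.001,0,0,-0.3,0]]}}

```text
time: 2.1
eef_pos: [0.4507, -0.1821, 0.2561]
eef_rot: [-0.2, -3.13, 0.005]
contact_force: [0.1, 0.8, 0.8]
width: 0.0006
```

Run:
```python
from h import *
plan([-.14,0,.20],-.126,30,9)
```

```text
t 2.1 box mm [-133.4  -22.2  256.1] tilt 89.6 yaw -0.127 F [0.1 0.8 0.8] q [-0.63  0.26  1.43 -0.01  1.46 -2.07] w 0.001
[0.0007, 0.0025, 0.0062, -0.03, -6.7, 0.0, 0.0]
[0.0014, 0.0025, 0.0061, -0.03, -6.7, 0.0, 0.0]
[0.0021, 0.0025, 0.0059, -0.03, -6.7, 0.0, 0.0]
[0.0028, 0.0025, 0.0056, -0.03, -6.7, 0.0, 0.0]
[0.0034, 0.0025, 0.0052, -0.03, -6.7, 0.0, 0.0]
[0.004, 0.0025, 0.0048, -0.03, -6.7, 0.0, 0.0]
[0.0046, 0.0025, 0.0043, -0.03, -6.7, 0.0, 0.0]
[0.005, 0.0025, 0.0037, -0.03, -6.7, 0.0, 0.0]
[0.0054, 0.0025, 0.0031, -0.03, -6.7, 0.0, 0.0]
```

Emit:
{"api": "jog_arm", "payload": {"deltas": [[0.001,0.0025,0.006,0,-6.7,0,0],[0.001,0.0025,0.006,0,-6.7,0,0],[0.002,0.0025,0.006,0,-6.7,0,0],[0.003,0.0025,0.0055,0,-6.7,0,0],[0.0035,0.0025,0.005,0,-6.7,0,0],[0.004,0.0025,0.005,0,-6.7,0,0]]}}

```text
time: 2.7
eef_pos: [0.4519, -0.1728, 0.2177]
eef_rot: [0.16, 2.44, -0.066]
contact_force: [1.6, -0.6, 0.4]
width: 0.0005
```

Run:
```python
from h import *
plan([-.14,0,.15],-.126,30,6)
```

```text
t 2.7 box mm [-133.4  -12.9  217.7] tilt 50.0 yaw -0.133 F [ 1.6 -0.6  0.4] q [-0.84  0.09  1.97  0.75  0.65 -2.79] w 0.0
[0.0081, 0.0022, 0.0079, -0.08, -3.34, -0.0, 0.0]
[0.0085, 0.0022, 0.0074, -0.08, -3.34, -0.0, 0.0]
[0.009, 0.0022, 0.0069, -0.08, -3.34, -0.0, 0.0]
[0.0094, 0.0022, 0.0064, -0.08, -3.34, -0.0, 0.0]
[0.0097, 0.0022, 0.0058, -0.08, -3.34, -0.0, 0.0]
[0.01, 0.0022, 0.0053, -0.08, -3.34, -0.0, 0.0]
```

The last joint is near its limit. A half turn about tool z gives the same closed finger, so I'll do that here, where there's free space.

Emit:
{"api": "jog_arm", "payload": {"deltas": [[0,0,0,0,0,8.5,0],[0,0,0,0,0,8.5,0],[0,0,0,0,0,8.5,0],[0,0,0,0,0,8.5,0],[0,0,0,0,0,8.5,0],[0,0,0,0,0,8.5,0],[0,0,0,0,0,8.5,0],[0,0,0,0,0,8.5,0],[0,0,0,0,0,8.5,0],[0,0,0,0,0,8.5,0]]}}

```text
time: 3.7
eef_pos: [0.4483, -0.1705, 0.2136]
eef_rot: [1.843, 1.75, 0.575]
contact_force: [0.1, 0.7, 0.1]
width: 0.0005
```

Emit:
{"api": "jog_arm", "payload": {"deltas": [[0,0,0,0,0,8.5,0],[0,0,0,0,0,8.5,0],[0,0,0,0,0,8.5,0],[0,0,0,0,0,8.5,0],[0,0,0,0,0,8.5,0],[0,0,0,0,0,8.5,0],[0,0,0,0,0,8.5,0],[0,0,0,0,0,8.5,0],[0,0,0,0,0,8.5,0],[0,0,0,0,0,8.5,0]]}}

```text
time: 4.7
eef_pos: [0.447, -0.1691, 0.2116]
eef_rot: [2.871, 0.028, 1.02]
contact_force: [0.0, 0.3, -0.1]
width: 0.0009
```

```bash
sed -i 's/y=np.array(\[0,1.,0\])/y=np.array([0,-1.,0])/; s/np.arctan2(-y\[0\],y\[1\])/np.arctan2(y[0],-y[1])/' h.py
python3 - <<'E'
from h import *
plan([-.14,0,.15],-.126,30,6)
p,d=manip.read_camera("scene");cv2.imwrite("pics/s1.png",cv2.resize(p[150:330,180:420,::-1],None,fx=3,fy=3,interpolation=cv2.INTER_CUBIC))
E
```

```text
t 4.7 box mm [-138.6   -9.8  211.6] tilt 50.5 yaw -0.014 F [ 0.   0.3 -0.1] q [-0.84  0.09  1.99  0.76  0.65  0.19] w 0.001
[-0.0064, -0.0026, 0.0078, -0.23, 3.42, 1.39, 0.0]
[-0.0069, -0.0025, 0.0074, -0.23, 3.42, 1.39, 0.0]
[-0.0074, -0.0023, 0.0069, -0.23, 3.42, 1.39, 0.0]
[-0.0078, -0.0022, 0.0065, -0.23, 3.42, 1.39, 0.0]
[-0.0083, -0.002, 0.006, -0.23, 3.42, 1.39, 0.0]
[-0.0087, -0.0018, 0.0055, -0.23, 3.42, 1.39, 0.0]
```

View pics/s1.png

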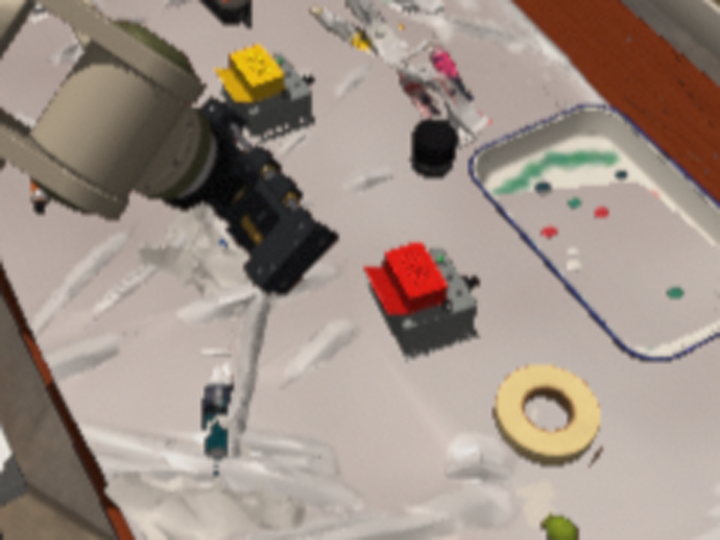

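The gripper has turned and its fingertips are around (300,260) in the crop, well in front of the red lip at (385,290). The path is clear.

Emit:
{"api": "jog_arm", "payload": {"deltas": [[-0.0065,-0.0025,0.008,-0.2,3.5,1.4,0],[-0.007,-0.0025,0.0075,-0.2,3.5,1.4,0],[-0.0075,-0.0025,0.007,-0.2,3.5,1.4,0],[-0.008,-0.002,0.0065,-0.2,3.5,1.4,0],[-0.0085,-0.002,0.006,-0.2,3.5,1.4,0],[-0.009,-0.002,0.0055,-0.2,3.5,1.4,0]]}}

```text
time: 5.35
eef_pos: [0.4476, -0.1606, 0.1538]
eef_rot: [2.654, -0.141, 1.534]
contact_force: [0.1, 0.6, 0.1]
width: 0.0002
```

Run:
```python
from h import *
plan([-.10,0,.045],-.126,30,7)
```

```text
t 5.35 box mm [-139.2   -1.2  153.8] tilt 29.9 yaw -0.116 F [0.1 0.6 0.1] q [-0.97  0.33  2.34  1.99  0.79 -1.09] w 0.0
[-0.0107, -0.0004, 0.0126, -0.0, -0.02, 0.16, 0.0]
[-0.0107, -0.0004, 0.0126, -0.0, -0.02, 0.16, 0.0]
[-0.0107, -0.0003, 0.0126, -0.0, -0.02, 0.16, 0.0]
[-0.0107, -0.0003, 0.0126, -0.0, -0.02, 0.16, 0.0]
[-0.0107, -0.0003, 0.0126, -0.0, -0.02, 0.16, 0.0]
[-0.0107, -0.0002, 0.0126, -0.0, -0.02, 0.16, 0.0]
[-0.0107, -0.0002, 0.0126, -0.0, -0.02, 0.16, 0.0]
```

Emit:
{"api": "jog_arm", "payload": {"deltas": [[-0.0075,-0.0005,0.016,0,0,0.2,0],[-0.0075,-0.0005,0.016,0,0,0.2,0],[-0.0105,-0.0005,0.0125,0,0,0.2,0],[-0.0105,-0.0005,0.0125,0,0,0.2,0]]}}

```text
time: 5.75
eef_pos: [0.4787, -0.1643, 0.0907]
eef_rot: [2.654, -0.151, 1.531]
contact_force: [0.8, 0.1, -1.0]
width: 0.0004
```

Run:
```python
from h import *
plan([-.085,0,.038],-.126,28,5)
p,d=manip.read_camera("scene");cv2.imwrite("pics/s2.png",cv2.resize(p[150:330,180:420,::-1],None,fx=3,fy=3,interpolation=cv2.INTER_CUBIC))
```

```text
t 5.75 box mm [-107.9   -1.1   90.7] tilt 30.0 yaw -0.122 F [ 0.8  0.1 -1. ] q [-0.88  0.58  2.33  2.27  0.89 -1.38] w 0.0
[-0.0068, -0.0004, 0.0092, 0.04, 0.39, 0.17, 0.0]
[-0.0069, -0.0003, 0.0092, 0.04, 0.39, 0.17, 0.0]
[-0.007, -0.0003, 0.0091, 0.04, 0.39, 0.17, 0.0]
[-0.007, -0.0003, 0.0091, 0.04, 0.39, 0.17, 0.0]
[-0.0071, -0.0002, 0.009, 0.04, 0.39, 0.17, 0.0]
```

View pics/s2.png

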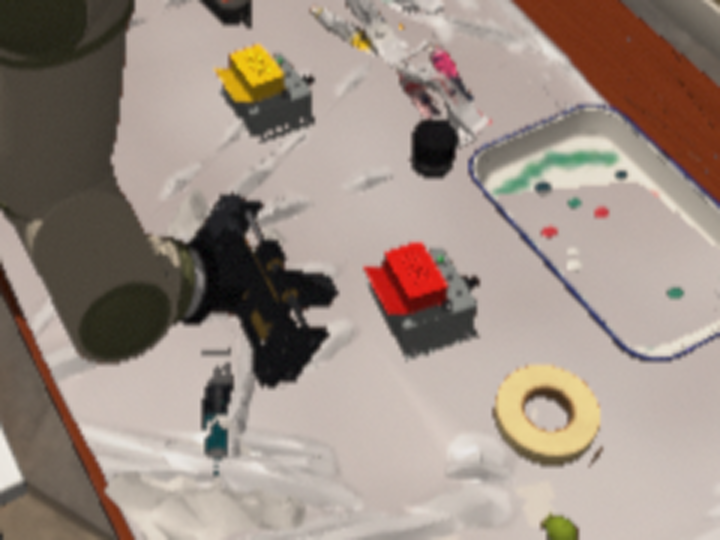

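Run:
```python
from h import *
p,d=manip.read_camera("scene");c=p[200:285,180:310,::-1]
cv2.imwrite("pics/s3.png",cv2.resize(c,None,fx=6,fy=6,interpolation=cv2.INTER_CUBIC))
P=cloud("scene",d)
for u,v in[(222,258),(215,262),(235,255),(245,245),(270,275),(262,225),(285,245),(290,248),(280,265)]: print(u,v,P[v,u].round(3),(w2b(P[v,u])*1000).round(0))
q=P[200:285,180:310].reshape(-1,3);q=q[(q[:,2]>.03)&(q[:,0]<.55)&(q[:,0]>.2)]
for x0 in np.arange(.22,.52,.04):
    s=q[(q[:,0]>x0)&(q[:,0]<x0+.04)]; print(round(x0,2),len(s),s[:,1].min().round(3),s[:,2].min().round(3))
p,d=manip.read_camera("top");cv2.imwrite("pics/t3.png",cv2.resize(p[140:340,250:400,::-1],None,fx=4,fy=3,interpolation=cv2.INTER_CUBIC)[:600])
```

```text
222 258 [ 0.26  -0.205  0.232] [-319.  -69.  232.]
215 262 [ 0.242 -0.205  0.229] [-338.  -71.  229.]
235 255 [ 0.296 -0.2    0.214] [-285.  -59.  214.]
245 245 [ 0.336 -0.17   0.195] [-249.  -25.  195.]
270 275 [ 0.368 -0.247  0.132] [-207.  -96.  132.]
262 225 [ 0.43  -0.082  0.129] [-166.   75.  129.]
285 245 [ 0.463 -0.162  0.103] [-123.   -0.  103.]
290 248 [ 0.47  -0.179  0.105] [-115.  -17.  105.]
280 265 [ 0.396 -0.251  0.166] [-179.  -98.  166.]
0.22 1329 -0.211 0.18
0.26 919 -0.211 0.178
0.3 341 -0.202 0.14
0.34 495 -0.249 0.107
0.38 835 -0.251 0.096
0.42 282 -0.246 0.03
0.46 69 -0.182 0.084
0.5 52 -0.202 0.059
```

View pics/s3.png

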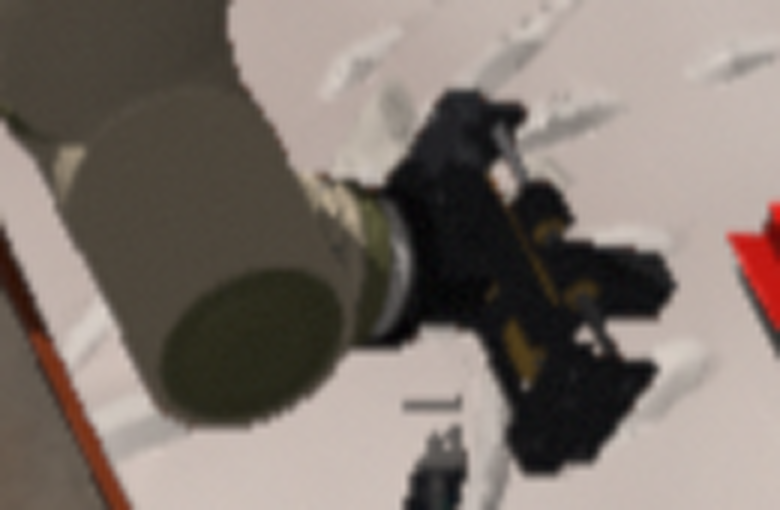

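View pics/t3.png

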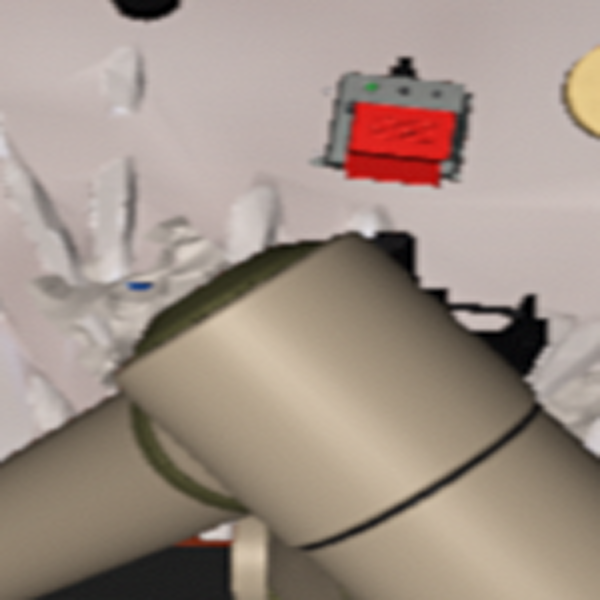

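The fingers are central on the gripper, the body wings are about ±95 mm wide and the wrist's lowest point is around 0.18 m. So there's room to come down. Next: down in front of the box, then under the lip.

Emit:
{"api": "jog_arm", "payload": {"deltas": [[-0.007,-0.0005,0.009,0,0.4,0.2,0],[-0.007,-0.0005,0.009,0,0.4,0.2,0],[-0.007,-0.0005,0.009,0,0.4,0.2,0],[-0.007,0,0.009,0,0.4,0.2,0],[-0.007,0,0.009,0,0.4,0.2,0]]}}

```text
time: 6.4
eef_pos: [0.501, -0.1662, 0.0428]
eef_rot: [2.623, -0.161, 1.588]
contact_force: [0.4, -0.6, -0.9]
width: 0.0005
```

Run:
```python
from h import *
plan([-.05,0,.038],-.126,28,4)
p,d=manip.read_camera("scene");cv2.imwrite("pics/s4.png",cv2.resize(p[190:290,230:370,::-1],None,fx=5,fy=5,interpolation=cv2.INTER_CUBIC))
```

```text
t 6.4 box mm [-85.5  -0.1  42.8] tilt 27.6 yaw -0.127 F [ 0.4 -0.6 -0.9] q [-0.84  0.77  2.32  2.41  1.05 -1.54] w 0.001
[0.0031, -0.0, 0.0084, 0.05, -0.1, 0.08, 0.0]
[0.0031, -0.0, 0.0084, 0.05, -0.1, 0.08, 0.0]
[0.0031, -0.0, 0.0084, 0.05, -0.1, 0.08, 0.0]
[0.0031, -0.0, 0.0084, 0.05, -0.1, 0.08, 0.0]
```

View pics/s4.png

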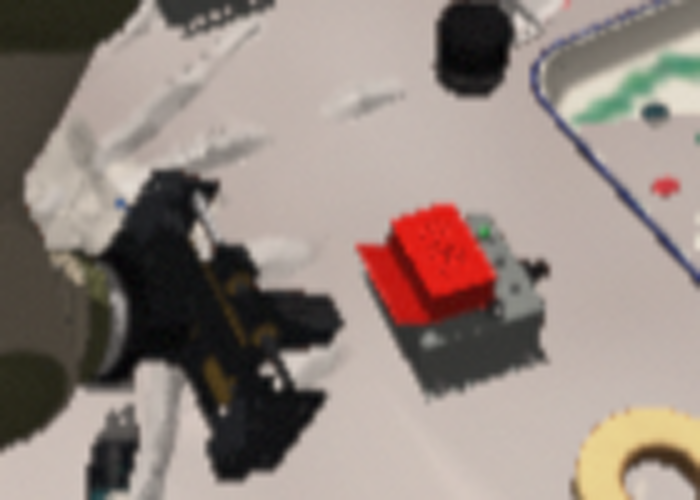

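The tip is at crop (335,320), level with the middle of the lip and about 30 mm short of it. I'll insert under the lip.

Emit:
{"api": "jog_arm", "payload": {"deltas": [[0.003,0,0.0085,0,0,0.1,0],[0.003,0,0.0085,0,0,0.1,0],[0.003,0,0.0085,0,0,0.1,0],[0.003,0,0.0085,0,0,0.1,0]]}}

```text
time: 6.85
eef_pos: [0.539, -0.1718, 0.0391]
eef_rot: [2.623, -0.169, 1.591]
contact_force: [0.2, 0.3, -0.4]
width: 0.0003
```

Run:
```python
from h import *
plan([-.05,0,.060],-.126,28,6)
p,d=manip.read_camera("scene");cv2.imwrite("pics/s5.png",cv2.resize(p[190:290,230:370,::-1],None,fx=5,fy=5,interpolation=cv2.INTER_CUBIC))
```

```text
t 6.85 box mm [-47.1  -0.9  39.1] tilt 27.5 yaw -0.13 F [ 0.2  0.3 -0.4] q [-0.76  0.76  2.21  2.45  0.96 -1.45] w 0.0
[0.0029, -0.0001, -0.002, 0.04, -0.08, -0.0, 0.0]
[0.0029, -0.0001, -0.002, 0.04, -0.08, -0.0, 0.0]
[0.0029, -0.0001, -0.002, 0.04, -0.08, -0.0, 0.0]
[0.0029, -0.0001, -0.002, 0.04, -0.08, -0.0, 0.0]
[0.0028, -0.0001, -0.0021, 0.04, -0.08, -0.0, 0.0]
[0.0028, -0.0001, -0.0021, 0.04, -0.08, -0.0, 0.0]
```

View pics/s5.png

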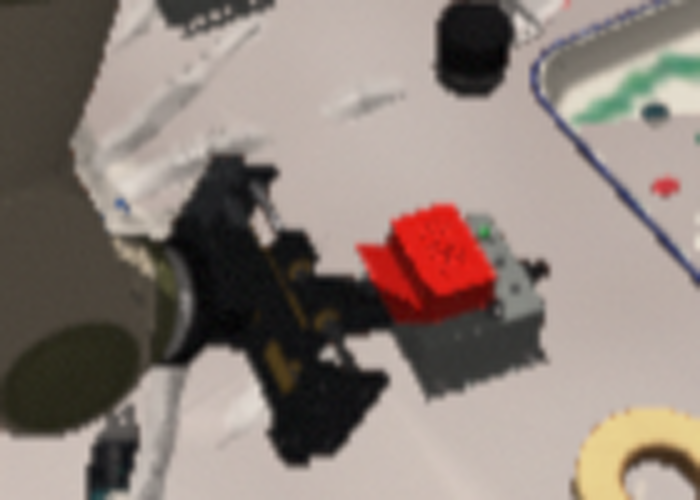

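The finger is under the lip: the tip is hidden behind it at crop (390,310), with no contact force. Lifting now.

Emit:
{"api": "jog_arm", "payload": {"deltas": [[0.005,0,-0.0035,0,0,0,0],[0.005,0,-0.0035,0,0,0,0],[0.005,0,-0.003,0,0,0,0],[0.005,0,-0.003,0,0,0,0],[0.005,0,-0.003,0,0,0,0],[0.005,0,-0.003,0,0,0,0],[0.005,0,-0.003,0,0,0,0]]}}

```text
time: 7.6
eef_pos: [0.5358, -0.1708, 0.084]
eef_rot: [2.623, -0.168, 1.591]
contact_force: [-0.3, -0.2, -0.3]
width: 0.0004
```

Run:
```python
from h import *
plan([-.036,0,.066],-.126,28,4)
p,d=manip.read_camera("scene");cv2.imwrite("pics/s6.png",cv2.resize(p[190:290,230:370,::-1],None,fx=5,fy=5,interpolation=cv2.INTER_CUBIC))
```

```text
t 7.6 box mm [-50.3  -0.3  84. ] tilt 27.5 yaw -0.129 F [-0.3 -0.2 -0.3] q [-0.77  0.63  2.2   2.36  0.85 -1.33] w 0.0
[-0.0023, -0.0001, 0.0053, 0.06, -0.13, 0.01, 0.0]
[-0.0023, -0.0001, 0.0053, 0.06, -0.13, 0.01, 0.0]
[-0.0023, -0.0001, 0.0053, 0.06, -0.13, 0.01, 0.0]
[-0.0023, -0.0001, 0.0053, 0.06, -0.13, 0.01, 0.0]
```

View pics/s6.png

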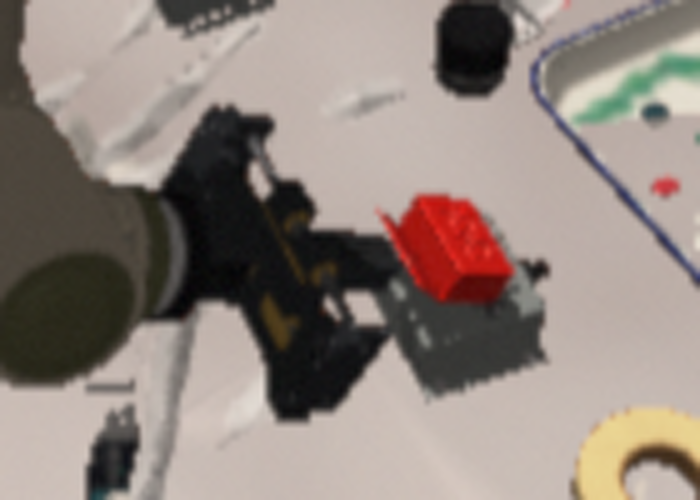

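The guard is open roughly 0.5 rad. Next: forward under it, then down to toggle height.

Emit:
{"api": "jog_arm", "payload": {"deltas": [[0.001,0,0.005,0,0,0,0],[0.001,0,0.005,0,0,0,0],[0.0005,0,0.005,0,0,0,0],[-0.0025,0,0.0045,0,0,0,0]]}}

```text
time: 8.05
eef_pos: [0.5459, -0.1717, 0.0926]
eef_rot: [2.589, -0.198, 1.633]
contact_force: [-54.0, 2.3, 56.5]
width: 0.0004
```

Run:
```python
from h import *
plan([-.032,0,.058],-.126,28,4)
p,d=manip.read_camera("scene");cv2.imwrite("pics/s7.png",cv2.resize(p[190:290,230:370,::-1],None,fx=5,fy=5,interpolation=cv2.INTER_CUBIC))
```

```text
t 8.05 box mm [-40.2   0.   92.6] tilt 25.5 yaw -0.149 F [-54.    2.3  56.5] q [-0.75  0.63  2.18  2.4   0.86 -1.32] w 0.0
[-0.0069, 0.0, 0.0056, 0.25, -0.62, -0.22, 0.0]
[-0.0069, 0.0, 0.0056, 0.25, -0.62, -0.22, 0.0]
[-0.0068, 0.0, 0.0057, 0.25, -0.62, -0.22, 0.0]
[-0.0067, 0.0, 0.0058, 0.25, -0.62, -0.22, 0.0]
```

View pics/s7.png

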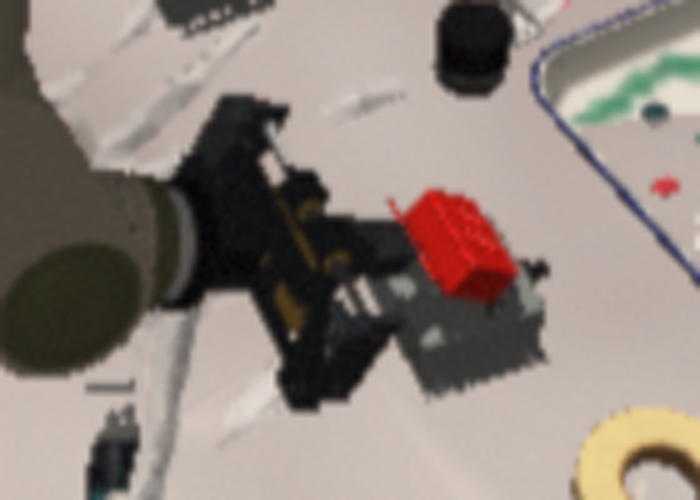

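Contact force is 78 N, and its line runs from the hinge to the fingertip. So the finger's end face is jammed radially against the lip's edge, because I lifted too high before going in. I'll back out and come in lower.

Emit:
{"api": "jog_arm", "payload": {"deltas": [[-0.002,0,-0.012,0,0,0,0]]}}

```text
time: 8.2
eef_pos: [0.5347, -0.1703, 0.098]
eef_rot: [2.583, -0.197, 1.64]
contact_force: [-0.0, -1.2, -0.3]
width: 0.0003
```

Run:
```python
from h import *
plan([-.075,0,.084],-.126,28,3)
```

```text
t 8.2 box mm [-51.5   0.   98. ] tilt 25.2 yaw -0.149 F [-0.  -1.2 -0.3] q [-0.77  0.61  2.22  2.39  0.89 -1.33] w 0.0
[-0.0076, 0.0002, -0.0051, 0.36, -0.93, -0.28, 0.0]
[-0.0076, 0.0001, -0.005, 0.36, -0.93, -0.28, 0.0]
[-0.0077, 0.0001, -0.0048, 0.36, -0.93, -0.28, 0.0]
```

Emit:
{"api": "jog_arm", "payload": {"deltas": [[-0.006,0,-0.009,0.4,-0.9,-0.3,0],[-0.006,0,-0.009,0.4,-0.9,-0.3,0],[-0.006,0,-0.009,0.4,-0.9,-0.3,0]]}}

```text
time: 8.5
eef_pos: [0.5012, -0.1653, 0.0937]
eef_rot: [2.637, -0.159, 1.582]
contact_force: [0.3, -0.5, 0.8]
width: 0.0005
```

Run:
```python
from h import *
plan([-.082,0,.040],-.126,28,6)
p,d=manip.read_camera("scene");cv2.imwrite("pics/s8.png",cv2.resize(p[190:290,230:370,::-1],None,fx=5,fy=5,interpolation=cv2.INTER_CUBIC))
```

```text
t 8.5 box mm [-85.4   0.7  93.7] tilt 28.1 yaw -0.121 F [ 0.3 -0.5  0.8] q [-0.84  0.59  2.29  2.3   0.89 -1.35] w 0.0
[-0.0076, 0.0001, 0.0047, -0.04, 0.01, 0.03, 0.0]
[-0.0076, 0.0001, 0.0047, -0.04, 0.01, 0.03, 0.0]
[-0.0076, 0.0001, 0.0047, -0.04, 0.01, 0.03, 0.0]
[-0.0076, 0.0001, 0.0047, -0.04, 0.01, 0.03, 0.0]
[-0.0076, 0.0001, 0.0047, -0.04, 0.01, 0.03, 0.0]
[-0.0076, 0.0001, 0.0047, -0.04, 0.01, 0.03, 0.0]
```

View pics/s8.png

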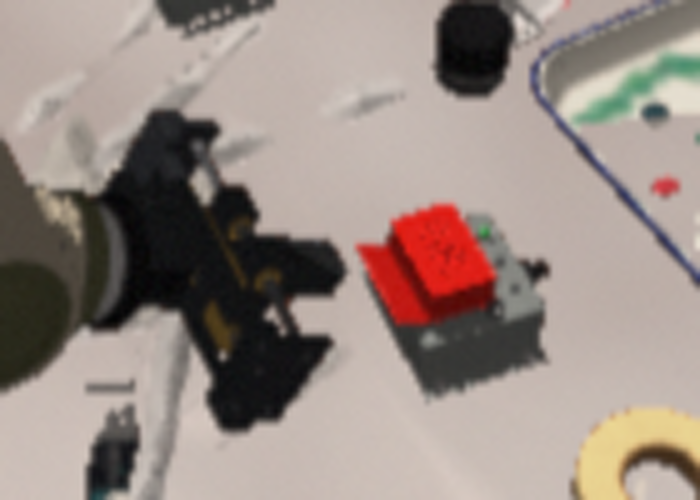

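The guard has dropped shut undamaged and the finger is clear in front of it, with its tip at crop (340,265). Next, down and under again.

Emit:
{"api": "jog_arm", "payload": {"deltas": [[-0.008,0,0.005,0,0,0,0],[-0.008,0,0.005,0,0,0,0],[-0.008,0,0.005,0,0,0,0],[-0.008,0,0.005,0,0,0,0],[-0.008,0,0.005,0,0,0,0],[-0.008,0,0.005,0,0,0,0]]}}

```text
time: 9.15
eef_pos: [0.5048, -0.1673, 0.0333]
eef_rot: [2.64, -0.159, 1.576]
contact_force: [0.3, -0.2, 0.5]
width: 0.0004
```

Run:
```python
from h import *
plan([-.047,0,.040],-.126,28,4)
```

```text
t 9.15 box mm [-81.6  -0.8  33.3] tilt 28.3 yaw -0.121 F [ 0.3 -0.2  0.5] q [-0.83  0.79  2.3   2.41  1.04 -1.54] w 0.0
[0.0056, -0.0001, 0.0068, -0.05, 0.08, 0.05, 0.0]
[0.0056, -0.0002, 0.0068, -0.05, 0.08, 0.05, 0.0]
[0.0056, -0.0002, 0.0068, -0.05, 0.08, 0.05, 0.0]
[0.0055, -0.0002, 0.0068, -0.05, 0.08, 0.05, 0.0]
```

Emit:
{"api": "jog_arm", "payload": {"deltas": [[0.005,0,0.007,0,0.1,0,0],[0.005,0,0.007,0,0.1,0,0],[0.005,0,0.007,0,0,0,0],[0.004,0,0.006,0,0,0,0],[0,0,0,0,0,0,0]]}}

```text
time: 9.65
eef_pos: [0.54, -0.1717, 0.0362]
eef_rot: [2.642, -0.163, 1.574]
contact_force: [-11.2, -3.4, -1.6]
width: 0.0002
```

Run:
```python
from h import *
plan([-.046,0,.062],-.126,28,5)
```

```text
t 9.65 box mm [-46.1  -0.7  36.2] tilt 28.4 yaw -0.123 F [-11.2  -3.4  -1.6] q [-0.76  0.76  2.2   2.43  0.93 -1.43] w 0.0
[0.0045, -0.0001, -0.0024, -0.04, 0.09, 0.01, 0.0]
[0.0045, -0.0001, -0.0024, -0.04, 0.09, 0.01, 0.0]
[0.0046, -0.0001, -0.0024, -0.04, 0.09, 0.01, 0.0]
[0.0046, -0.0001, -0.0024, -0.04, 0.09, 0.01, 0.0]
[0.0046, -0.0001, -0.0024, -0.04, 0.09, 0.01, 0.0]
```

The tip is touching the box's front face at x≈-42 with 11 N, which confirms the calibration. I'll ease back a little and lift.

Emit:
{"api": "jog_arm", "payload": {"deltas": [[0.003,0,-0.005,0,0,0,0],[0.005,0,-0.003,0,0,0,0],[0.005,0,-0.0025,0,0,0,0],[0.005,0,-0.0025,0,0,0,0],[0.004,0,-0.002,0,0,0,0],[0,0,0,0,0,0,0]]}}

```text
time: 10.25
eef_pos: [0.5386, -0.1711, 0.067]
eef_rot: [2.638, -0.159, 1.577]
contact_force: [0.2, 0.0, -0.7]
width: 0.0004
```

Run:
```python
from h import *
plan([-.038,0,.070],-.126,28,3)
```

```text
t 10.25 box mm [-47.5  -0.3  67. ] tilt 28.3 yaw -0.121 F [ 0.2  0.  -0.7] q [-0.76  0.67  2.19  2.38  0.86 -1.36] w 0.0
[0.0024, -0.0001, 0.0023, -0.06, 0.09, 0.07, 0.0]
[0.0024, -0.0001, 0.0023, -0.06, 0.09, 0.07, 0.0]
[0.0024, -0.0001, 0.0023, -0.06, 0.09, 0.07, 0.0]
```

Emit:
{"api": "jog_arm", "payload": {"deltas": [[0.0018,0,0.0026,0,0,0,0],[0.0018,0,0.0026,0,0,0,0],[0.0018,0,0.0026,0,0,0,0],[0,0,0,0,0,0,0]]}}

```text
time: 10.65
eef_pos: [0.5487, -0.1724, 0.0679]
eef_rot: [2.639, -0.159, 1.576]
contact_force: [-1.1, 0.9, -0.1]
width: 0.0006
```

Run:
```python
from h import *
plan([-.032,0,.068],-.126,28,2)
p,d=manip.read_camera("scene");cv2.imwrite("pics/s9.png",cv2.resize(p[190:290,230:370,::-1],None,fx=5,fy=5,interpolation=cv2.INTER_CUBIC))
```

```text
t 10.65 box mm [-37.3  -0.3  67.9] tilt 28.3 yaw -0.122 F [-1.1  0.9 -0.1] q [-0.75  0.67  2.16  2.38  0.84 -1.33] w 0.001
[0.0013, -0.0001, 0.0023, -0.09, 0.15, 0.09, 0.0]
[0.0013, -0.0001, 0.0023, -0.09, 0.15, 0.09, 0.0]
```

View pics/s9.png

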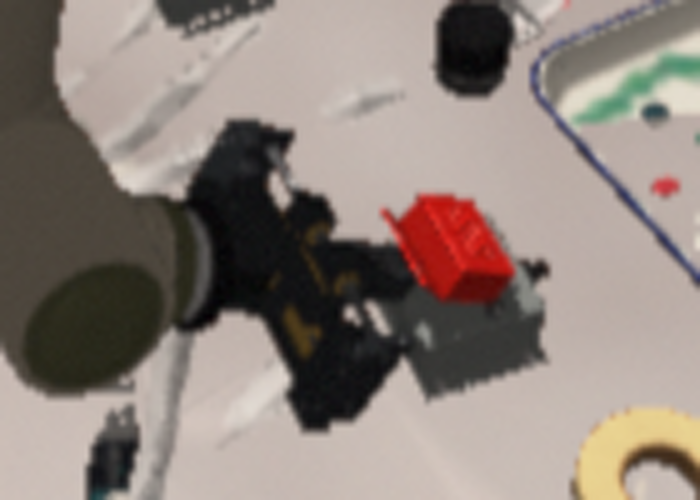

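The guard sits on the finger, which is now under the guard's foot with almost no force on it. A bit further forward, then down to toggle height.

Emit:
{"api": "jog_arm", "payload": {"deltas": [[0.0014,0,0.0015,0,0,0,0],[0.0014,0,0.0015,0,0,0,0],[-0.003,0,0.0015,0,0,0,0],[-0.003,0,0.0015,0,0,0,0],[-0.0025,0,0.0015,0,0,0,0],[-0.002,0,0.001,0,0,0,0],[0,0,0,0,0,0,0]]}}

```text
time: 11.4
eef_pos: [0.5524, -0.1727, 0.0553]
eef_rot: [2.641, -0.161, 1.574]
contact_force: [-1.2, 0.4, 0.1]
width: 0.0008
```

Run:
```python
from h import *
plan([-.015,0,.057],-.126,28,6)
p,d=manip.read_camera("scene");cv2.imwrite("pics/s10.png",cv2.resize(p[190:290,230:370,::-1],None,fx=5,fy=5,interpolation=cv2.INTER_CUBIC))
```

```text
t 11.4 box mm [-33.6  -0.2  55.3] tilt 28.4 yaw -0.122 F [-1.2  0.4  0.1] q [-0.74  0.7   2.16  2.4   0.86 -1.36] w 0.001
[0.0017, -0.0, 0.0026, -0.03, 0.07, 0.02, 0.0]
[0.0017, -0.0, 0.0026, -0.03, 0.07, 0.02, 0.0]
[0.0017, -0.0, 0.0026, -0.03, 0.07, 0.02, 0.0]
[0.0017, -0.0, 0.0026, -0.03, 0.07, 0.02, 0.0]
[0.0017, -0.0, 0.0026, -0.03, 0.07, 0.02, 0.0]
[0.0017, -0.0, 0.0026, -0.03, 0.07, 0.02, 0.0]
```

View pics/s10.png

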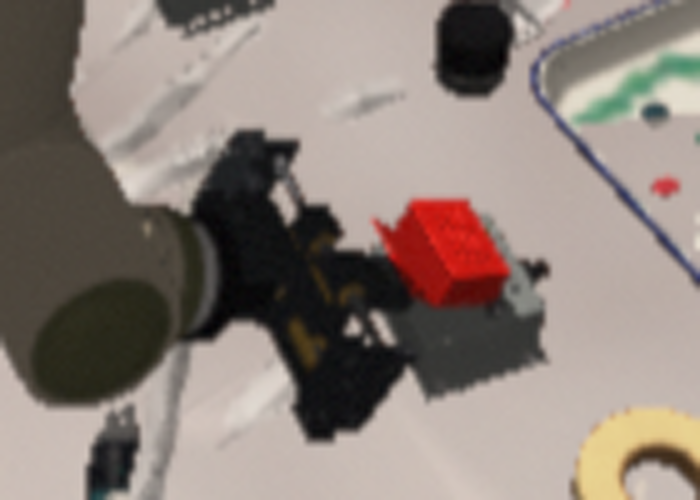

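The guard is still held open at about 0.4 rad. Now pushing the toggle towards the hinge.

Emit:
{"api": "jog_arm", "payload": {"deltas": [[0.0016,0,0.0028,0,0,0,0],[0.0016,0,0.0028,0,0,0,0],[0.0016,0,0.0028,0,0,0,0],[0.0016,0,0.0028,0,0,0,0]]}}

```text
time: 11.85
eef_pos: [0.5656, -0.1743, 0.0559]
eef_rot: [2.641, -0.162, 1.574]
contact_force: [-4.6, 0.2, 3.4]
width: 0.0004
```

Run:
```python
from h import *
plan([-.014,0,.057],-.126,28,2)
```

```text
t 11.85 box mm [-20.4  -0.   55.9] tilt 28.4 yaw -0.123 F [-4.6  0.2  3.4] q [-0.72  0.7   2.12  2.4   0.82 -1.33] w 0.0
[0.002, -0.0, 0.0025, -0.09, 0.21, 0.04, 0.0]
[0.002, -0.0, 0.0025, -0.09, 0.21, 0.04, 0.0]
```

Emit:
{"api": "jog_arm", "payload": {"deltas": [[0.0015,0,0.0025,0,0,0,0],[0.0015,0,0.0025,0,0,0,0],[0,0,0,0,0,0,0]]}}

```text
time: 12.15
eef_pos: [0.5703, -0.1748, 0.056]
eef_rot: [2.644, -0.168, 1.569]
contact_force: [-8.8, -1.7, 5.7]
width: 0.0004
```

Run:
```python
from h import *
status()
```

```text
t 12.15 box mm [-15.6  -0.   56. ] tilt 28.6 yaw -0.126 F [-8.8 -1.7  5.7] q [-0.71  0.7   2.11  2.41  0.81 -1.32] w 0.0
```

Contact came at x = -15.6, exactly where the stop was predicted, and the force is rising. One more firm nudge.

Emit:
{"api": "jog_arm", "payload": {"deltas": [[0.001,0,0.0025,0,0,0,0],[0.001,0,0.002,0,0,0,0],[0,0,0,0,0,0,0]]}}

```text
time: 12.45
eef_pos: [0.57, -0.1748, 0.0561]
eef_rot: [2.648, -0.184, 1.561]
contact_force: [-1.2, 0.3, 0.6]
width: 0.0004
```

Run:
```python
from h import *
status()
p,d=manip.read_camera("scene");cv2.imwrite("pics/s11.png",cv2.resize(p[190:290,230:370,::-1],None,fx=5,fy=5,interpolation=cv2.INTER_CUBIC))
```

```text
t 12.45 box mm [-16.    0.   56.1] tilt 29.0 yaw -0.134 F [-1.2  0.3  0.6] q [-0.71  0.7   2.11  2.41  0.79 -1.31] w 0.0
```

View pics/s11.png

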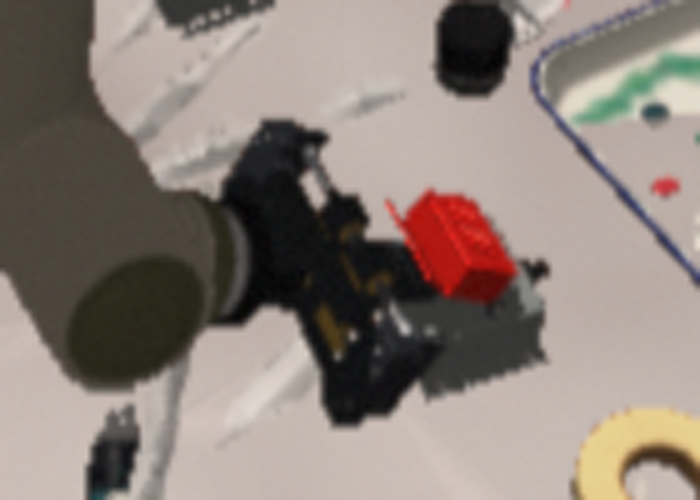

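Emit:
{"api": "jog_arm", "payload": {"deltas": [[0.003,0,0.005,0,0,0,0]]}}

```text
time: 12.6
eef_pos: [0.5716, -0.1746, 0.0554]
eef_rot: [2.655, -0.195, 1.552]
contact_force: [-97.7, -3.9, 45.9]
width: 0.0002
```

Emit:
{"api": "jog_arm", "payload": {"deltas": [[0.003,0,0.005,0,0,0,0]]}}

```text
time: 12.7
eef_pos: [0.5715, -0.1745, 0.0553]
eef_rot: [2.661, -0.213, 1.541]
contact_force: [-91.0, -5.0, 49.4]
width: 0.0002
```

Run:
```python
from h import *
plan([-.085,0,.060],-.126,28,8)
```

```text
t 12.7 box mm [-14.5   0.4  55.3] tilt 29.9 yaw -0.149 F [-91.   -5.   49.4] q [-0.7   0.69  2.1   2.42  0.76 -1.28] w 0.0
[-0.0039, 0.0003, -0.0079, 0.08, 0.24, -0.19, 0.0]
[-0.0039, 0.0002, -0.0079, 0.08, 0.24, -0.19, 0.0]
[-0.0038, 0.0002, -0.008, 0.08, 0.24, -0.19, 0.0]
[-0.0038, 0.0002, -0.008, 0.08, 0.24, -0.19, 0.0]
[-0.0038, 0.0002, -0.008, 0.08, 0.24, -0.19, 0.0]
[-0.0037, 0.0001, -0.008, 0.08, 0.24, -0.19, 0.0]
[-0.0037, 0.0001, -0.008, 0.08, 0.24, -0.19, 0.0]
[-0.0037, 0.0001, -0.008, 0.08, 0.24, -0.19, 0.0]
```

The toggle is firmly against its stop. That push reached 108 N, harder than I intended but under the 120 N limit. Withdrawing straight back.

Emit:
{"api": "jog_arm", "payload": {"deltas": [[-0.003,0,-0.008,0,0.2,-0.2,0],[-0.0035,0,-0.008,0,0.2,-0.2,0],[-0.0035,0,-0.008,0,0.2,-0.2,0],[-0.0035,0,-0.008,0,0.2,-0.2,0],[-0.004,0,-0.008,0,0.2,-0.2,0],[-0.004,0,-0.008,0,0.2,-0.2,0],[-0.004,0,-0.008,0,0.2,-0.2,0],[-0.004,0,-0.01,0,0.2,-0.2,0],[-0.004,0,-0.01,0,0.2,-0.2,0],[-0.001,0,-0.012,0,0,0,0]]}}

```text
time: 13.7
eef_pos: [0.4747, -0.1614, 0.0692]
eef_rot: [2.617, -0.163, 1.58]
contact_force: [-0.1, 0.1, -0.2]
width: 0.0
```

Run:
```python
from h import *
status()
p,d=manip.read_camera("scene");cv2.imwrite("pics/s12.png",cv2.resize(p[190:290,230:370,::-1],None,fx=5,fy=5,interpolation=cv2.INTER_CUBIC))
```

```text
t 13.7 box mm [-112.2    1.4   69.2] tilt 27.7 yaw -0.133 F [-0.1  0.1 -0.2] q [-0.89  0.7   2.39  2.37  1.05 -1.54] w 0.0
```

View pics/s12.png

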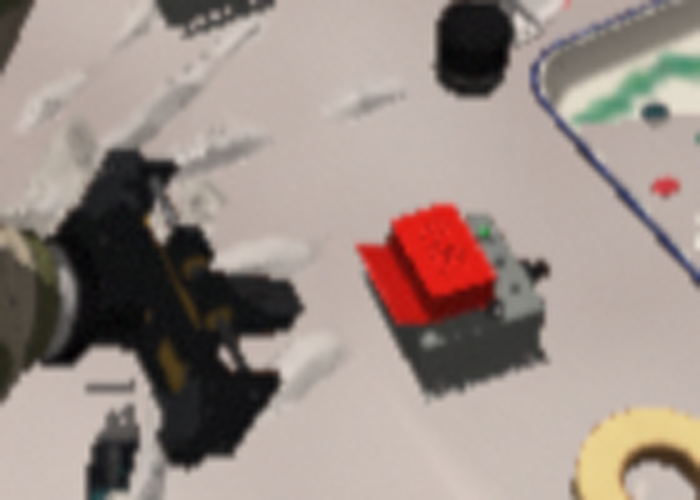

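The guard is shut again and the gripper is well clear. I'll raise a little, then check the whole scene.

Emit:
{"api": "jog_arm", "payload": {"deltas": [[0.012,0,-0.004,0,0,0,0],[0.012,0,-0.004,0,0,0,0],[0.012,0,-0.004,0,0,0,0],[0.012,0,-0.004,0,0,0,0],[0,0,0,0,0,0,0],[0,0,0,0,0,0,0]]}}

```text
time: 14.35
eef_pos: [0.4821, -0.1626, 0.1204]
eef_rot: [2.617, -0.167, 1.58]
contact_force: [-0.4, 0.3, 0.1]
width: 0.0005
```

Run:
```python
from h import *
status()
for n in("scene","top"):
    p,d=manip.read_camera(n);a=cv2.imread(f"pics/{n}0.png");b=p[:,:,::-1].copy()
    cv2.imwrite(f"pics/{n}_end.png",b)
    P0=cloud(n,np.load(f"pics/{n}0.npy"));
    if n=="scene":
        x,y,w,h=(290,220,65,55)
        print("red box region max diff",cv2.absdiff(a,b)[y:y+h,x:x+w].max(),cv2.absdiff(a,b)[y:y+h,x:x+w].mean())
    m=cv2.absdiff(a,b).max(2); cv2.imwrite(f"pics/{n}_diff.png",np.hstack([b[::2,::2],cv2.cvtColor(cv2.resize(m,(280,210)),cv2.COLOR_GRAY2BGR)]))
```

```text
t 14.35 box mm [-104.7    1.   120.4] tilt 27.7 yaw -0.135 F [-0.4  0.3  0.1] q [-0.87  0.5   2.32  2.25  0.86 -1.3 ] w 0.0
red box region max diff 150 13.205874125874125
```

View pics/scene_diff.png

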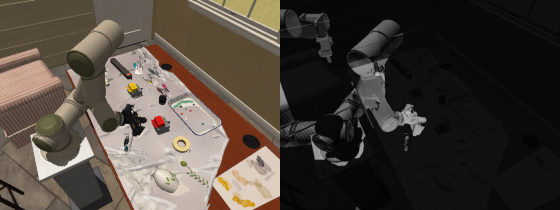

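View pics/top_diff.png

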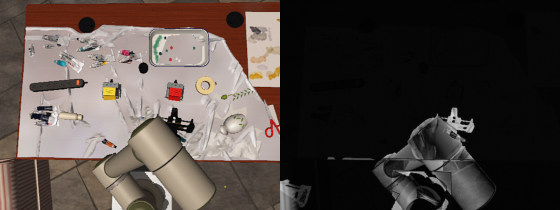

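The difference images show only the arm, except for a small patch near the teal tube at scene pixel ≈(250,284). I'll compare that before and after.

Run:
```python
from h import *
a=cv2.imread("pics/scene0.png");b=cv2.imread("pics/scene_end.png")
f=lambda i:cv2.resize(i[250:315,220:285],None,fx=6,fy=6,interpolation=cv2.INTER_CUBIC)
cv2.imwrite("pics/teal.png",np.hstack([f(a),f(b)]))
```

```text
(no output)
```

View pics/teal.png

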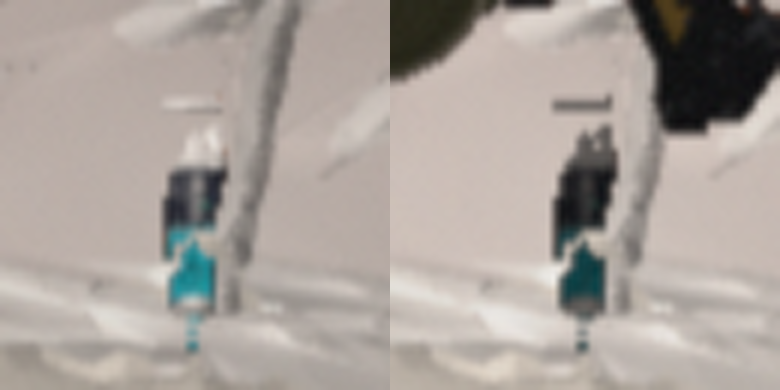

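The tube hasn't moved: its outline is identical and it's just in the arm's shadow. Handing in.

Run:
```python
from plant import manip
print(manip.close_job())
```

```text
the job is handed in; nothing more can be done
None
```

The fume extractor's toggle should be on: I lifted the red guard by its lip with the closed fingertips, pushed the toggle to its stop and let the guard drop shut. I handed in at about 14.5 s of the 35 s allowed; no verdict was reported.

**Last checks**
- **Guard:** it looks the same in the camera as before the run, fully down.
- **Toggle:** it's hidden under the guard, so I couldn't see it. The finger met a hard stop within about 1.5 mm of where the box sizes put the fully-on position.
- **Arm:** the gripper was clear of everything and the contact force was about zero.
- **Yellow box and loose things:** I saw no change in anything in view apart from the arm. The difference images flagged only the teal tube, which turned out to be in the arm's shadow. The arm may have hidden part of the desk.

**What didn't go cleanly**
- **First lift:** I went too high, and the fingertip jammed against the edge of the lip at about 78 N. I backed out, the guard fell shut, and the second, lower approach worked.
- **Confirming push on the toggle:** it reached about 108 N, more than I intended and close to the 120 N limit.

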